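# Vent the lens dry cabinet, undo its two catches and hold the door wide

### The job

Let air into the small white dry cabinet: turn the red vent lever on its top counter-clockwise until it points at the green dot, and not much beyond. Then squeeze its two catches until they stay back, first the red safety catch, whose tail locks the bolt, then the blue bolt. Take the door by its black upright grip, swing it past its check to wide open, near its stop, and finish while still holding it there by the grip (it springs back when let go) so that a colleague can reach the lens cases; leave the other things alone.

Things in the scene. Friction and masses are not known exactly. Their poses are not given: they have to be found in the camera images.
- dry_cabinet: Small white desk-top cabinet with a clear door, fixed, 150 deep x 220 wide; its flat top (deck) is at z = 170 mm. Origin: centre of its underside; x from door to back, y along the door, hinge at the -y end. It stands left of centre, door turned to the robot's right (yaw 1.1 to 1.45). Tabs and posts of the catches rise 44 mm above the deck, the steel parts beside them 19 at most.
- vent_grip (a point): Middle of the red vent lever, on its axis, 34 mm above the deck (z = 204): a bar 50 mm long, 11 wide, 23 high (192 to 215 above the desk), with a narrow pointing end and a white line on top; take it across its width from above.
- vent (a joint): Angle of the vent lever, rad, counter-clockwise from above; 0 = shut, lever pointing at the door (cabinet -x); range 0 to 1.7. The green dot on the dial under it, 35 mm from the axis, is at 1.10. Starts at 0 to 0.6. Stays where it is left (friction 0.06 N m).
- safety_tab (a point): Red tab of the safety catch, near the door's free end, 34 mm above the deck: 8 mm thick along cabinet x, 14 wide, top 44 above the deck. It stands on the tail of a steel bell crank, 30 mm from the pivot, and swings towards the red post. Shut, its centre is 40 mm in front (-x) of the post's.
- safety_post (a point): Fixed red post of the safety catch, same size and height as the tab; pinch tab and post together along cabinet x (48 mm over both before, 36 mm after).
- safety_catch (a joint): Angle of the safety catch, rad: 0 = shut, hooked over a pin on the door; 0.40 = fully squeezed (tab moved 12 mm towards the post). Clear of door and bolt from about 0.28. Takes about 3 N and stays where it is left. Its tail blocks the bolt until it is squeezed.
- bolt_tab (a point): Blue tab on the sliding bolt, 34 mm above the deck, between safety catch and hinge: 8 mm thick along cabinet y, 14 wide, top 44 above the deck. Shut, its centre is 36 mm on the hinge side (-y) of the blue post's.
- bolt_post (a point): Fixed blue post of the bolt, same size and height as the tab; pinch tab and post together along cabinet y (44 mm over both before, 29 mm after).
- bolt (a joint): Travel of the bolt towards its post, m: 0 = shut, through the keeper on the door; 0.015 = fully squeezed. Clear of the keeper from 0.011. Takes about 4 N and stays where it is left; it moves only 1.5 mm while the safety catch is shut.
- door_grip: Black upright round grip on the door's front, 20 mm in diameter, 50 mm in front of the door's middle plane (33 mm clear of the door), 160 mm from the hinge along the door. Origin: on its axis level with the deck (z = 170 mm); the round part spans 124 to 198 above the desk, a bracket joins it to the door below 132. It turns with the door.
- door_hinge (a point): Point on the upright hinge axis of the door at deck height.
- door (a joint): Door angle, rad, counter-clockwise from above: 0 = shut, 2.0 = stop. A sprung check (detent) resists between about 1.0 and 1.4 (0.45 N m, 3 N at the grip). A closer spring (0.1 to 0.2 N m) pulls the door shut all the way; let go from wide open it comes back to rest against the check at about 1.4.
- glasses_case: Turquoise spectacle case, 67 x 162 x 43 mm, loose bystander; origin at the centre of its underside.
- sanitizer: White and blue pump bottle, 175 mm tall, loose bystander; origin at the centre of its underside.
- drops_carton: Small flat white and turquoise carton, 84 x 52 x 18 mm, loose bystander; origin at the centre of its underside.
- patch_carton: White carton, 95 x 68 x 35 mm, loose bystander; origin at the centre of its underside.
- pen_blue: Blue and white pen, 144 mm, loose bystander; origin at its middle.

How it is judged:
On the way, in this order (a step that is already met when the one before it is completed fails the run):
1. the vent lever points at the green dot (within 0.15 rad) while the safety catch is still shut (value of joint vent between 0.95 and 1.25 rad and value of joint safety_catch below 0.1 rad), for 0.2 s.
2. the safety catch is squeezed and stays back while the bolt is still shut (value of joint safety_catch above 0.28 rad and value of joint bolt below 0.005 m), for 0.2 s.
3. the bolt is squeezed and stays back (value of joint bolt above 0.011 m and value of joint safety_catch above 0.28 rad), for 0.2 s.
4. the door has been swung past its check (value of joint door above 1.45 rad), for 0.1 s.
At the end, for the whole second after the job is handed in: The fingers hold the door by its grip (0.8 N or more), still, over 1.70 rad open, past its check; the vent lever points at the green dot within 0.15 rad (0.95 to 1.25); both catches stand back (safety catch over 0.28 rad, bolt over 11 mm) (all of step 3 and value of joint door above 1.7 rad and velocity of joint door between -0.15 and 0.15 rad/s and contact force between the fingers and door_grip above 0.8 N and value of joint vent between 0.95 and 1.25 rad); the arm keeps its last pose, push and grip.
It fails at once if the vent lever is turned well past the green dot (over 1.4 rad) (value of joint vent above 1.4 rad).
It fails at once if the safety catch is squeezed before the vent is open (value of joint safety_catch above 0.15 rad and value of joint vent below 0.9 rad).
It fails at once if the bolt is forced before the safety catch is free (value of joint bolt above 0.006 m and value of joint safety_catch below 0.2 rad).
It fails at once if another thing on the desk is moved by more than 3 cm (distance of any of glasses_case, sanitizer, drops_carton, patch_carton, pen_blue from where it was at the start of the episode above 0.03 m).
It also fails if it takes over 70 s, if anything falls off the work surface, if the arm or the gripper's body presses on something with over 40 N, if the wrist force passes 120 N, or if a joint passes its speed limit or range.

### The arm

A 6-joint arm with a two-finger parallel gripper is mounted at the origin on a cart in front of the work surface, level with it; the furniture and walls round the work are solid. World frame = base frame: x ahead of the robot, y to its left, z up, the work surface at z = 0. Lengths are in m, angles in rad, forces in N, time in s.
With the tool pointing down it reaches from about 0.325 to 1 m from the base axis. Payload 5.1 kg.
Tool frame: the origin (TCP) lies midway between the tips of the shut fingers; the grasp point (between the pads) lies behind it (hold_point_z is the z of the grasp point in the tool frame, in m); z points along the fingers, y is the line along which they close (so a half turn about z gives the same grasp; the last joint's range is limited). The gripper opens to 85 mm and grips with 20 to 120 N. Pads are 22 mm wide; open, the fingers measure 114 mm over their backs; the gripper's body (76 mm by 85 mm) begins 54 mm behind the grasp point. The pads swing forward as they close: fully open they stand 13 mm farther back than shut.
Start: joints at [1.099, 0.124, 1.65, -0, 1.367, -0.083], TCP at [0.246, 0.601, 0.231] pointing down, gripper open.
Joint ranges: [-2.61, 2.61], [-1.02, 2.33], [0.03, 2.71], [-1.35, 4.49], [0.32, 2.68], [-2.91, 2.91]. Speed limits (rad/s): [2.57, 2.57, 3.14, 3.14, 3.14, 3.14].

### API

Orientations are given as a unit quaternion [w, x, y, z].
In Python, from station import * gives the robot as it stands.
- The arm moves only by the shell command python3 -m jog 'ROWS' [OPENING] [FORCE]. ROWS is JSON, a list that holds one entry, the list of rows, each a list of 6 numbers: the shift along the world's x, y, z each as a share of 0.08 m, from -1 to 1, then the turn, a rotation vector about the world's x, y, z each as a share of 0.1 rad, from -1 to 1. In form: [[[dx, dy, dz, ax, ay, az], ...]]. A call has 1 to 12 rows; each row shifts and turns the commanded pose from where the row before left it; what a row does not reach is not made up. A row lasts 1/12 s, in which the tool goes at most 41.7 mm and 7.16 degrees, less where a joint would pass 70% of its speed; a pose out of reach is approached as far as the arm can. A call with a number of a shift or a turn outside -1 to 1 is refused whole. A call with a gripper value outside its range is refused whole. OPENING is the opening, from 0 (shut) to 1 (fully open), set as the call begins (- or left out, the last holds). The fingers move at their own pace and stop on an object; FORCE is the grip in N (left out, the last holds). Time passes only in rows, so rows that do not move let the fingers close. It gives the time, the measured TCP pose, the force, the opening and the grip force at its end, in the units of the state.
- sense(): the state, without advancing time (a new reading comes with each control period).
- snapshot(name): name is "scene" or "top" or "wrist"; returns the picture (400x640x3 uint8, blue, green, red); there is no depth.
- calibration(name): a dict with "fovy" (degrees; the focal length in pixels is half the picture's height over the tangent of half this angle, whatever the lens; pixels are square), "cx", "cy" (the principal point, pixels), "extrinsics" (4x4, takes a point from camera to world coordinates). Camera axes: x right, y down, z forward; pixel columns grow to the right and rows downward; lengths in m; the calibration is good to about 2 mm. A picture is of the moment at which its call begins: read the wrist's pose just before it. calibration takes no time and is no camera call; for the wrist camera it gives the pose at the moment of the call.
- finish_job(): hands the job in; it is judged then, once.
The state is a dict: "time_s": time; "joint_positions": joint angles; "joint_vel": joint speeds; "joint_efforts": joint torques, N m; "ee_pos": TCP position; "ee_rot": TCP orientation; "ft_force": force on the tool from outside, world axes, zero at the start; "torque": the same for the moment, N m; "opening": opening from 0.0 (shut) to 1.0 (fully open); "grip_force": force on a finger pad.
Only numpy, scipy, OpenCV 4.12 (cv2) and the standard library are available. Lean on these libraries where they do the work, as an engineer would, in place of code of your own. Each camera call takes 0.05 s, during which the arm holds its last target. There are 200 camera calls.

## Working session

There is one attempt and no reset: what is moved stays moved. The work goes in short steps, Python scripts to look and compute and a shell command to move; the robot and the scene stay as the last step left them, time stands still between calls to the robot, and variables do not carry over. Pictures are saved under pics/ and viewed, at most 10 in all, crops included, and the job is handed in when it is done.

```bash
ls; mkdir -p pics; python3 - <<'E'
from station import *
import cv2
s=sense();print({k:(s[k]) for k in ("time_s","ee_pos","ee_rot","opening")})
for n in("scene","top","wrist"):
    c=calibration(n);print(n,c)
    cv2.imwrite(f"pics/{n}0.png",snapshot(n))
try: print(hold_point_z)
except Exception as e: print(e)
E
```

```text
pics
{'time_s': 0.0, 'ee_pos': array([0.24617234, 0.60093021, 0.23004918]), 'ee_rot': array([-2.88382545e-04,  1.93195526e-01,  9.81159729e-01, -9.95814761e-04]), 'opening': 1.0023660820936102}
scene {'fovy': 44.383544072438724, 'cx': 321.706769207259, 'cy': 212.89659018232953, 'extrinsics': array([[ 0.59111711, -0.45212259,  0.66795638, -0.56451402],
       [-0.80624359, -0.35532219,  0.47298776, -0.62170922],
       [ 0.02349128, -0.8181267 , -0.57455797,  1.13106955],
       [ 0.        ,  0.        ,  0.        ,  1.        ]])}
top {'fovy': 56.76228343076316, 'cx': 316.960839138848, 'cy': 199.14792752696718, 'extrinsics': array([[-4.40980930e-03, -9.97524937e-01,  7.01751616e-02,
         4.91311164e-01],
       [-9.99990012e-01,  4.34791998e-03, -1.03464883e-03,
         1.93403352e-01],
       [ 7.26972020e-04, -7.01790234e-02, -9.97534148e-01,
         1.25054449e+00],
       [ 0.00000000e+00,  0.00000000e+00,  0.00000000e+00,
         1.00000000e+00]])}
wrist {'fovy': 68.23191614044936, 'cx': 321.9528342009934, 'cy': 200.30991390784516, 'extrinsics': array([[ 0.37908178,  0.87594913,  0.29834565,  0.16903553],
       [ 0.92536111, -0.35815608, -0.12422177,  0.63296697],
       [-0.00195764,  0.32316767, -0.9463397 ,  0.37266939],
       [ 0.        ,  0.        ,  0.        ,  1.        ]])}
-0.0187
```

View pics/top0.png

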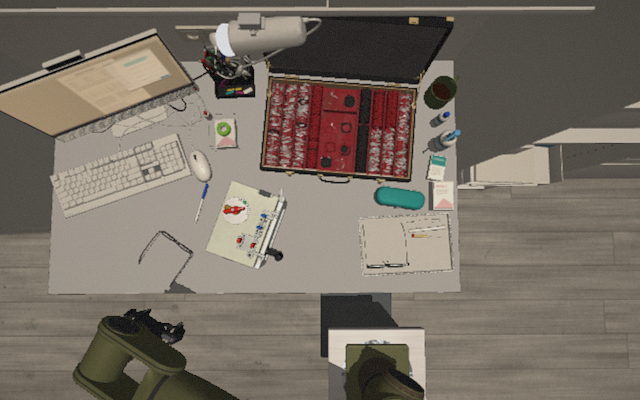

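View pics/scene0.png

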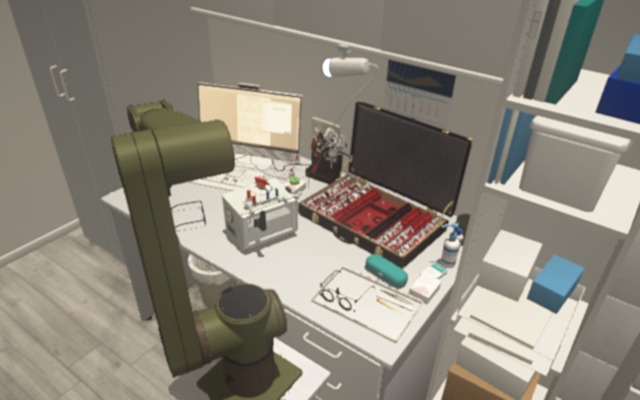

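View pics/wrist0.png

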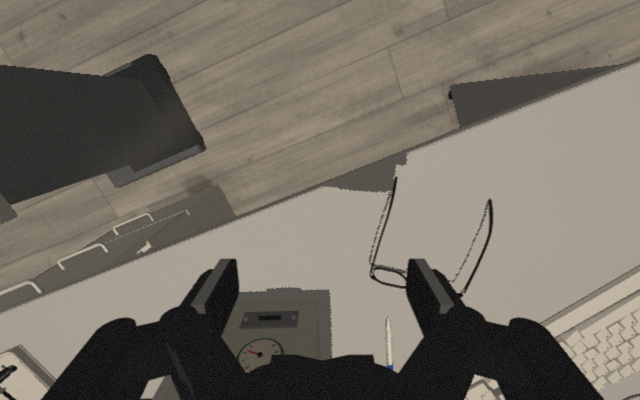

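The top view shows the cabinet round (245,224), with the dial at (236,208), red catch at (240,240), blue at (263,217) and the grip at (276,255), so about (0.49, 0.40) in the world. The scene view agrees, and the wrist camera isn't over the cabinet yet. I'll move the wrist over it.

```bash
cat > h.py <<'E'
from station import *
import numpy as np, cv2
def K(c):
    f=200/np.tan(np.radians(c["fovy"])/2); return np.array([[f,0,c["cx"]],[0,f,c["cy"]],[0,0,1]])
def ray(c,uv):
    E=np.array(c["extrinsics"]); d=np.linalg.solve(K(c),[uv[0],uv[1],1]); return E[:3,3],E[:3,:3]@d
def onz(c,uv,z):
    o,d=ray(c,uv); return o+d*(z-o[2])/d[2]
def tri(obs):
    A=0;b=0
    for c,uv in obs:
        o,d=ray(c,uv); d=d/np.linalg.norm(d); P=np.eye(3)-np.outer(d,d); A=A+P; b=b+P@o
    p=np.linalg.solve(A,b)
    r=[np.linalg.norm((np.eye(3)-np.outer(d,d)/(d@d))@(p-o)) for o,d in (ray(*q) for q in obs)]
    return p,max(r)
def proj(c,p):
    E=np.array(c["extrinsics"]); q=K(c)@(E[:3,:3].T@(np.array(p)-E[:3,3])); return q[:2]/q[2]
E
python3 -m jog '[[[0,0,0.5,0,0,0],[0.27,-0.22,0.15,0,0,0],[0.27,-0.22,0.15,0,0,0],[0.27,-0.22,0.15,0,0,0],[0.27,-0.22,0.15,0,0,0],[0.27,-0.22,0.15,0,0,0],[0.27,-0.22,0.15,0,0,0],[0.27,-0.22,0.15,0,0,0],[0.27,-0.22,0.15,0,0,0],[0.27,-0.22,0.15,0,0,0],[0.27,-0.22,0.15,0,0,0],[0.27,-0.22,0.15,0,0,0]]]'
python3 -m jog '[[[0,0,0,0,0,0],[0,0,0,0,0,0],[0,0,0,0,0,0]]]'
python3 - <<'E'
from h import *
import pickle
c=calibration("wrist");im=snapshot("wrist")
cv2.imwrite("pics/w1.png",im);pickle.dump(c,open("w1.pkl","wb"))
cv2.imwrite("pics/w1x.png",cv2.resize(im[:, 100:560],None,fx=1.7,fy=1.5))
E
```

```text
time_s: 1.15
ee_pos: [0.4848, 0.4068, 0.4035]
ee_rot: [-0.0, 0.193, 0.981, -0.0]
ft_force: [-0.5, 0.1, -0.2]
opening: 1.003
grip_force: 0.0
time_s: 1.4
ee_pos: [0.4836, 0.408, 0.4025]
ee_rot: [-0.001, 0.193, 0.981, -0.0]
ft_force: [-0.6, 0.3, 0.1]
opening: 1.002
grip_force: 0.0
```

View pics/w1.png

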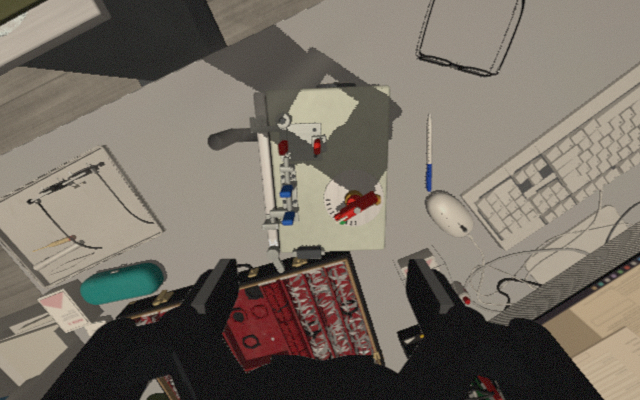

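The first wrist view is clear. The red tab and post are at (283,148) and (317,147), the blue post and tab at (286,190) and (288,217), the dial and lever at (356,205), and the grip at (215,140) to (243,132). I'll take a second view, shifted and lower.

```bash

python3 -m jog '[[[-0.14,-0.34,-0.2,0,0,0],[-0.14,-0.34,-0.2,0,0,0],[-0.14,-0.34,-0.2,0,0,0],[0,0,0,0,0,0],[0,0,0,0,0,0],[0,0,0,0,0,0]]]'
python3 - <<'E'
from h import *
import pickle
c=calibration("wrist");im=snapshot("wrist")
cv2.imwrite("pics/w2.png",im);pickle.dump(c,open("w2.pkl","wb"))
a=cv2.imread("pics/w1.png")
for i in (a,im):
    h=cv2.cvtColor(i,cv2.COLOR_BGR2HSV).astype(int)
    H,S,V=h[...,0],h[...,1],h[...,2]
    for nm,m in (("red",((H<8)|(H>172))&(S>150)&(V>60)),("blue",(H>98)&(H<125)&(S>130)&(V>50)),("green",(H>40)&(H<80)&(S>100))):
        n,l,st,ce=cv2.connectedComponentsWithStats(m.astype('uint8'))
        print(nm,[(*st[k,:4].tolist(),int(st[k,4])) for k in range(1,n) if st[k,4]>8 and st[k,1]<250])
A=cv2.resize(a[80:260,190:400],None,fx=3,fy=3,interpolation=cv2.INTER_CUBIC)
cv2.imwrite("pics/w1c.png",A)
B=cv2.resize(im,None,fx=1.25,fy=1.25,interpolation=cv2.INTER_CUBIC)
cv2.imwrite("pics/w2c.png",B)
E
```

```text
time_s: 1.95
ee_pos: [0.4501, 0.3273, 0.3558]
ee_rot: [0.0, 0.193, 0.981, 0.0]
ft_force: [-0.3, 0.4, -0.3]
opening: 1.0
grip_force: 0.0
red [(314, 139, 7, 16, 83), (279, 140, 9, 15, 102), (335, 191, 43, 30, 508)]
blue [(427, 165, 4, 26, 98), (280, 185, 12, 12, 110), (282, 212, 12, 13, 118)]
green [(340, 221, 6, 3, 11)]
red [(395, 145, 14, 18, 194), (357, 146, 11, 18, 155), (414, 205, 55, 33, 863)]
blue [(484, 170, 8, 29, 143), (355, 197, 14, 14, 160), (356, 227, 13, 16, 163)]
green [(413, 235, 8, 5, 20)]
```

View pics/w1c.png

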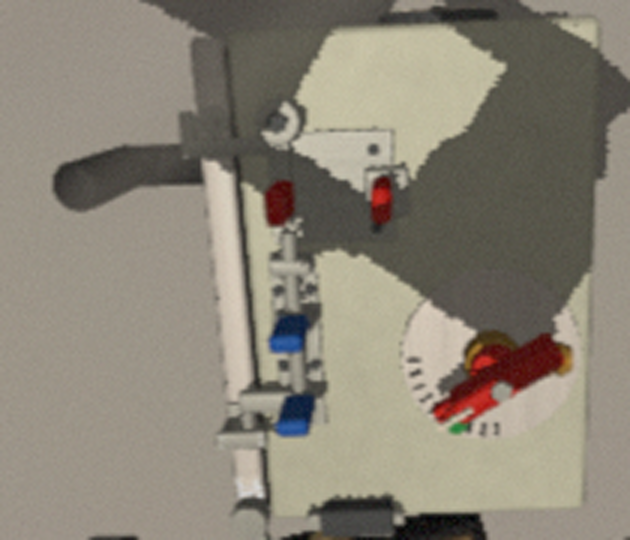

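View pics/w2c.png

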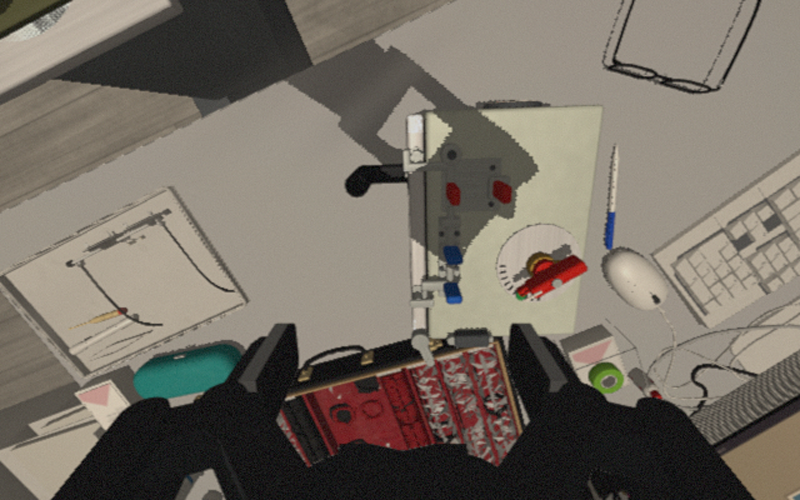

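```bash
cat > m.py <<'E'
from h import *
import pickle
c1,c2=[pickle.load(open(f"w{i}.pkl","rb")) for i in(1,2)]
C=lambda x,y:(190+x/3,80+y/3)
D=lambda x,y:(x/1.25,y/1.25)
r=lambda v:np.round(v,4)
tr=tri([(c1,C(597,18)),(c2,D(603,106))]);br=tri([(c1,C(582,507)),(c2,D(575,335))])
print("deck far corners",r(tr[0]),r(tr[1]),r(br[0]),r(br[1]),"len",np.linalg.norm(tr[0]-br[0]))
e=(tr[0]-br[0]);e=onz(c1,C(597,18),.17)-onz(c1,C(582,507),.17);print("yaw1",np.arctan2(e[1],e[0])-np.pi/2, np.linalg.norm(e))
e=onz(c2,D(603,106),.17)-onz(c2,D(575,335),.17);print("yaw2",np.arctan2(e[1],e[0])-np.pi/2,np.linalg.norm(e))
for nm,a,b in (("rtab",(279,140,9,15),(357,146,11,18)),("rpost",(314,139,7,16),(395,145,14,18)),("bpost",(280,185,12,12),(355,197,14,14)),("btab",(282,212,12,13),(356,227,13,16))):
    # bottom edge is top face's edge in both; mid columns of the top face approx 
    f=lambda q,s:(q[0]+q[2]/2,q[1]+q[3]/2)
    print(nm,r(tri([(c1,f(a,0)),(c2,f(b,0))])[0]),r(onz(c1,f(a,0),.208)),r(onz(c2,f(b,0),.208)))
print("screw",r(onz(c1,C(503,390),.215)))
print("green",r(tri([(c1,(343,222.5)),(c2,(417,237.5))])[0]),r(onz(c1,(343,222.5),.172)),r(onz(c2,(417,237.5),.172)))
for i,c,b in((1,c1,(325,180,65,50)),(2,c2,(395,190,85,60))):
    im=cv2.imread(f"pics/w{i}.png");h=cv2.cvtColor(im,cv2.COLOR_BGR2HSV).astype(int)
    m=((h[...,0]<8)|(h[...,0]>172))&(h[...,1]>150)&(h[...,2]>60);k=np.zeros_like(m);x,y,w,hh=b;k[y:y+hh,x:x+w]=1;m&=k
    n,l,st,ce=cv2.connectedComponentsWithStats(m.astype('uint8'));j=1+st[1:,4].argmax()
    p=np.argwhere(l==j)[:,::-1].astype('float32');R=cv2.boxPoints(cv2.minAreaRect(p));W=[onz(c,q,.215) for q in R]
    print(r(R),r(np.array(W)[:,:2]),"mid",r(np.mean(W,0)))
g=tri([(c1,C(80,190)),(c2,D(357,181))]);print("grip top?",r(g[0]),r(g[1]))
E
python3 m.py
python3 - <<'E'
import cv2
im=cv2.imread("pics/w2.png")[120:280,260:480]
cv2.imwrite("pics/w2z.png",cv2.resize(im,None,fx=3.6,fy=3.6,interpolation=cv2.INTER_CUBIC))
E
```

```text
deck far corners [0.4224 0.519  0.1693] 0.0002 [0.624  0.4445 0.174 ] 0.0008 len 0.21496488234615982
yaw1 1.2222028248922814 0.21644133357163814
yaw2 1.2278923300037006 0.21809968803148186
rtab [0.4386 0.3773 0.1957] [0.4373 0.3796 0.208 ] [0.4361 0.3765 0.208 ]
rpost [0.4528 0.4149 0.1973] [0.4515 0.4156 0.208 ] [0.4499 0.4129 0.208 ]
bpost [0.4875 0.3587 0.1995] [0.4855 0.3608 0.208 ] [0.4843 0.3587 0.208 ]
btab [0.5202 0.3471 0.2036] [0.5187 0.3483 0.208 ] [0.5181 0.3472 0.208 ]
screw [0.5379 0.4318 0.215 ]
green [0.564 0.406 0.173] [0.5646 0.4058 0.172 ] [0.5645 0.4062 0.172 ]
[[329.5294 208.8824]
 [368.9411 185.2353]
 [378.0294 200.3824]
 [338.6176 224.0294]] [[0.5238 0.4012]
 [0.514  0.4544]
 [0.5356 0.4582]
 [0.5462 0.4041]] mid [0.5299 0.4295 0.215 ]
[[407.8208 221.8774]
 [457.6604 194.1887]
 [469.5472 215.5849]
 [419.7076 243.2736]] [[0.5183 0.3962]
 [0.5082 0.4515]
 [0.5356 0.4573]
 [0.5469 0.4007]] mid [0.5273 0.4264 0.215 ]
grip top? [0.402  0.3066 0.192 ] 0.0025
```

View pics/w2z.png

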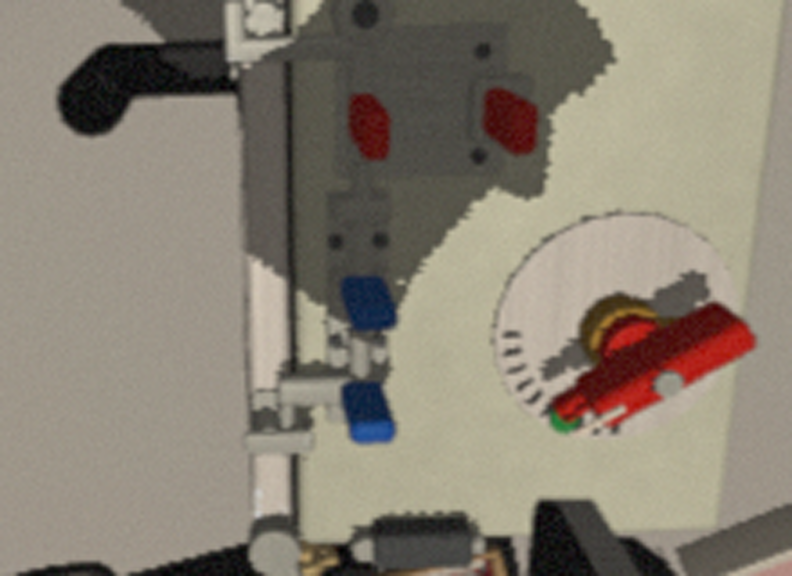

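```bash
cat >> m.py <<'E'
print("-----")
yaw=1.225;R=np.array([[np.cos(yaw),-np.sin(yaw)],[np.sin(yaw),np.cos(yaw)]])
A=np.array([.5395,.4316])
F=lambda x,y:(260+x/3.6,120+y/3.6)
cab=lambda p:R.T@(np.array(p)[:2]-A)
print("screw",r(tri([(c1,C(503,390)),(c2,F(669,383))])[0]),r(onz(c2,F(669,383),.215)))
for nm,q1,q2,hx,hy in (("rtab",(279,140,9,15),(357,146,11,18),4,7),("rpost",(314,139,7,16),(395,145,14,18),4,7),("bpost",(280,185,12,12),(355,197,14,14),7,4),("btab",(282,212,12,13),(356,227,13,16),7,4)):
    # outer corner of top face
    p1=cab(onz(c1,(q1[0]-.5,q1[1]+q1[3]-.5),.214))+[hx*1e-3,hy*1e-3]
    p2=cab(onz(c2,(q2[0]+q2[2]-.5,q2[1]+q2[3]-.5),.214))+[-hx*1e-3,hy*1e-3]
    # height: bottom edge mid in both
    p=(p1+p2)/2
    print(nm,"cab",r(p1),r(p2),"world",r(R@p+A))
print("lever tip cab",r(cab(onz(c1,C(440,415),.214))),r(cab(onz(c2,F(612,420),.214))), "back", r(cab(onz(c1,C(565,345),.214))),r(cab(onz(c2,F(745,330),.214))))
print("corners cab",r(cab(onz(c1,C(597,18),.17))),r(cab(onz(c1,C(582,507),.17))),r(cab(onz(c2,D(603,106),.17))),r(cab(onz(c2,D(575,335),.17))))
for z in(.198,.192):print("grip",r(onz(c1,C(78,190),z)),r(onz(c2,F(92,100),z)))
E
python3 m.py | sed '1,/-----/d'
```

```text
screw [0.5381 0.4316 0.2149] [0.5382 0.4315 0.215 ]
rtab cab [-0.085   0.0788] [-0.0868  0.0782] world [0.4366 0.3774]
rpost cab [-0.0457  0.0771] [-0.0468  0.0775] world [0.4511 0.4143]
bpost cab [-0.0853  0.0262] [-0.0884  0.026 ] world [0.4855 0.3587]
btab cab [-0.0861 -0.0097] [-0.088  -0.0107] world [0.5196 0.3462]
lever tip cab [-0.0257 -0.0085] [-0.0158 -0.0106] back [0.0241 0.019 ] [0.0202 0.0164]
corners cab [0.0424 0.1399] [ 0.0418 -0.0765] [0.0422 0.1395] [ 0.0428 -0.0786]
grip [0.404 0.307 0.198] [0.4019 0.3074 0.198 ]
grip [0.404  0.3047 0.192 ] [0.4025 0.3064 0.192 ]
```

The positions agree with the text: tab and post spacings are 39.5 and 36 mm, the screw height is 0.215 and the yaw is about 1.225. The vent reads about 0.5 and its axis is at (0.539, 0.4316). I'll turn the tool across the lever and approach.

```bash

python3 -m jog '[[[0.11,0.13,0,0,0,-1],[0.11,0.13,0,0,0,-1],[0.11,0.13,0,0,0,-1],[0.11,0.13,0,0,0,-1],[0.11,0.13,0,0,0,-1],[0.11,0.13,0,0,0,-1],[0.11,0.13,0,0,0,-1],[0.11,0.13,0,0,0,-1],[0.11,0.13,0,0,0,-1],[0.11,0.13,0,0,0,-1],[0,0,0,0,0,-0.3],[0,0,0,0,0,0]]]' 0.5
python3 - <<'E'
from h import *
import pickle
s=sense();print(s["ee_pos"],s["joint_positions"])
c=calibration("wrist");im=snapshot("wrist")
cv2.imwrite("pics/w3.png",im);pickle.dump(c,open("w3.pkl","wb"))
E
```

```text
time_s: 3.0
ee_pos: [0.5392, 0.4324, 0.3559]
ee_rot: [0.0, 0.651, 0.759, 0.001]
ft_force: [0.5, -0.6, -0.2]
opening: 0.506
grip_force: 0.0
[0.53921365 0.43235924 0.35587309] [5.98145155e-01 1.67220754e-01 1.39626485e+00 2.05990687e-04
 1.57676367e+00 4.44950116e-01]
```

View pics/w3.png

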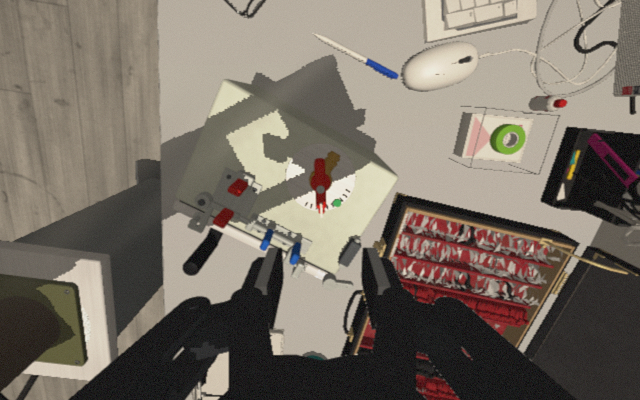

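The lever lies upright in the picture, from (321,160) to (322,210), so it's parallel to the tool's x axis and the pads are across it. I'll descend and close.

```bash

python3 -c "
from h import *;import pickle
print(onz(pickle.load(open('w3.pkl','rb')),(320,188),.215))"
python3 -m jog '[[[0,0,-0.42,0,0,0],[0,0,-0.42,0,0,0],[0,0,-0.42,0,0,0],[0,0,-0.42,0,0,0],[0,0,-0.42,0,0,0],[0,0,0,0,0,0],[0,0,0,0,0,0]]]'
python3 -m jog '[[[0,0,0,0,0,0],[0,0,0,0,0,0],[0,0,0,0,0,0],[0,0,0,0,0,0],[0,0,0,0,0,0],[0,0,0,0,0,0]]]' 0 30
```

```text
[0.53731743 0.43183808 0.215     ]
time_s: 3.63
ee_pos: [0.5374, 0.43, 0.1855]
ee_rot: [-0.001, 0.651, 0.759, -0.002]
ft_force: [-0.3, -0.3, -0.1]
opening: 0.498
grip_force: 0.0
time_s: 4.13
ee_pos: [0.5378, 0.4312, 0.1915]
ee_rot: [-0.001, 0.651, 0.759, 0.001]
ft_force: [-6.8, -1.0, 2.5]
opening: 0.218
grip_force: 29.2
```

```bash

python3 -m jog '[[[0,0,0,0,0,0],[0,0,0,0,0,0],[0,0,0,0,0,0],[0,0,0,0,0,0]]]'
python3 - <<'E'
from h import *
im=snapshot("wrist");print(sense()["torque"])
cv2.imwrite("pics/w4.png",cv2.resize(im[60:400,180:460],None,fx=1.7,fy=1.7))
E
```

```text
time_s: 4.47
ee_pos: [0.5378, 0.4312, 0.1915]
ee_rot: [-0.001, 0.651, 0.759, 0.001]
ft_force: [-6.0, -1.2, 3.0]
opening: 0.224
grip_force: 29.2
[-0.2300525   1.16019591  0.05458506]
```

View pics/w4.png

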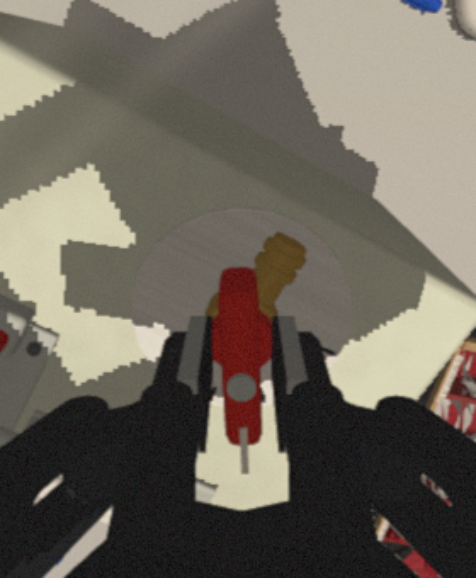

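The pads stopped at about 18 mm, on the round red hub under the bar rather than on the bar itself. I'll open, rise 12 mm and close on the bar.

```bash

python3 -m jog '[[[0,0,0,0,0,0],[0,0,0,0,0,0],[0,0,0,0,0,0],[0,0,0.15,0,0,0],[0,0,0,0,0,0],[0,0,0,0,0,0]]]' 0.5
python3 -m jog '[[[0,0,0,0,0,0],[0,0,0,0,0,0],[0,0,0,0,0,0],[0,0,0,0,0,0],[0,0,0,0,0,0],[0,0,0,0,0,0],[0,0,0,0,0,0]]]' 0 30
```

```text
time_s: 5.02
ee_pos: [0.5394, 0.4308, 0.2016]
ee_rot: [0.0, 0.651, 0.759, 0.002]
ft_force: [-0.6, 0.1, -0.4]
opening: 0.5
grip_force: 0.0
time_s: 5.6
ee_pos: [0.5378, 0.4301, 0.1991]
ee_rot: [-0.0, 0.651, 0.759, -0.001]
ft_force: [-4.1, -1.2, 1.7]
opening: 0.119
grip_force: 32.9
```

Now it holds the bar, with an opening of about 10 mm. I'll turn it +0.60.

```bash

python3 -m jog '[[[0,0,0,0,0,0.6],[0,0,0,0,0,0.6],[0,0,0,0,0,0.6],[0,0,0,0,0,0.6],[0,0,0,0,0,0.6],[0,0,0,0,0,0.6],[0,0,0,0,0,0.6],[0,0,0,0,0,0.6],[0,0,0,0,0,0.6],[0,0,0,0,0,0.6],[0,0,0,0,0,0],[0,0,0,0,0,0]]]'
python3 - <<'E'
from h import *
s=sense();q=s["ee_rot"];print("vent est",2*np.arctan2(q[2],q[1])-1.225,s["torque"])
im=snapshot("wrist")
cv2.imwrite("pics/w5.png",cv2.resize(im[100:300,200:440],None,fx=2,fy=2))
E
```

```text
time_s: 6.6
ee_pos: [0.5381, 0.4303, 0.1991]
ee_rot: [-0.0, 0.399, 0.917, -0.0]
ft_force: [-3.8, -0.8, 1.0]
opening: 0.116
grip_force: 32.9
vent est 1.0965103632236586 [-0.1873544   0.61306743  0.00458652]
```

View pics/w5.png

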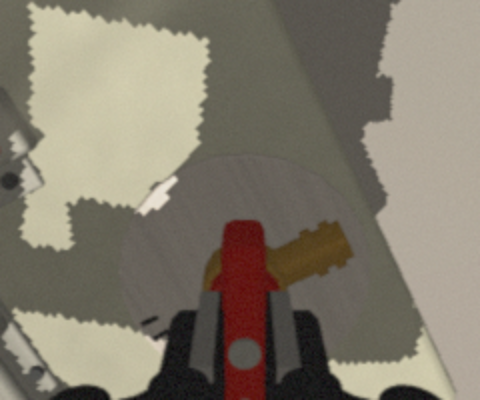

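The lever is in line with the tool at an estimated 1.097. I've now used all 10 picture views, so from here I check by numbers only. Next I release, rise and go to the safety catch.

```bash

python3 -m jog '[[[0,0,0,0,0,0],[0,0,0,0,0,0],[0,0,0,0,0,0],[0,0,0.33,0,0,0],[0,0,0.33,0,0,0],[-0.23,-0.073,0,0,0,0.95],[-0.23,-0.073,0,0,0,0.95],[-0.23,-0.073,0,0,0,0.95],[-0.23,-0.073,0,0,0,0.95],[-0.23,-0.073,0,0,0,0.95],[0,0,0,0,0,0],[0,0,0,0,0,0]]]' 0.5
python3 -m jog '[[[0,0,0,0,0,0],[0,0,0,0,0,0],[0,0,0,0,0,0]]]' 0.85
cat > st.py <<'E'
from h import *
s=sense();q=s["ee_rot"];print("tool-y dir",2*np.arctan2(q[2],q[1])-np.pi/2)
def comps(im):
    h=cv2.cvtColor(im,cv2.COLOR_BGR2HSV).astype(int);H,S,V=h[...,0],h[...,1],h[...,2]
    for nm,m in (("red",((H<8)|(H>172))&(S>150)&(V>45)),("blue",(H>98)&(H<125)&(S>130)&(V>45)),("green",(H>40)&(H<80)&(S>100))):
        n,l,st,ce=cv2.connectedComponentsWithStats(m.astype('uint8'))
        print(nm,[(*st[k,:4].tolist(),int(st[k,4])) for k in range(1,n) if st[k,4]>8])
c=calibration("wrist")
A=np.array([.5395,.4316]);yaw=1.225
R=np.array([[np.cos(yaw),-np.sin(yaw)],[np.sin(yaw),np.cos(yaw)]])
w=lambda p,z:[*(R@np.array(p)+A),z]
for nm,p in (("rtab",(-.086,.0785)),("rpost",(-.0462,.0773)),("bpost",(-.0868,.0261)),("btab",(-.087,-.0102))):
    print(nm,"expected px",proj(c,w(p,.214)).round(1))
comps(snapshot("wrist"))
E
python3 st.py
```

```text
time_s: 7.65
ee_pos: [0.4464, 0.4011, 0.2526]
ee_rot: [0.001, 0.172, 0.985, 0.001]
ft_force: [-0.4, 0.1, 0.7]
opening: 0.499
grip_force: 0.0
time_s: 7.9
ee_pos: [0.4472, 0.4012, 0.252]
ee_rot: [0.0, 0.172, 0.985, 0.0]
ft_force: [-0.3, -0.1, 0.3]
opening: 0.85
grip_force: 0.0
tool-y dir 1.2258351564549725
rtab expected px [282.7 228.4]
rpost expected px [342.2 230.1]
bpost expected px [284.6 294.5]
btab expected px [286.3 334.5]
red [(279, 205, 15, 33, 357), (336, 205, 12, 34, 354), (374, 288, 29, 55, 879), (251, 361, 6, 7, 12), (175, 370, 25, 30, 307), (193, 395, 6, 5, 16)]
blue [(467, 214, 10, 34, 204), (277, 270, 21, 30, 473), (280, 307, 18, 32, 467)]
green [(364, 314, 11, 9, 70), (449, 363, 28, 20, 225)]
```

```bash

python3 -m jog '[[[0,0,-0.25,0,0,0],[0,0,-0.25,0,0,0],[0,0,-0.25,0,0,0],[0,0,0,0,0,0],[0,0,0,0,0,0]]]'
python3 -m jog '[[[0,0,0,0,0,0],[0,0,0,0,0,0],[0,0,0,0,0,0],[0,0,0,0,0,0],[0,0,0,0,0,0],[0,0,0,0,0,0],[0,0,0,0,0,0],[0,0,0,0,0,0],[0,0,0,0,0,0]]]' 0 25
```

```text
time_s: 8.37
ee_pos: [0.446, 0.4006, 0.1907]
ee_rot: [-0.001, 0.171, 0.985, -0.001]
ft_force: [-0.1, -0.1, 0.6]
opening: 0.848
grip_force: 0.0
time_s: 9.12
ee_pos: [0.4471, 0.4007, 0.1948]
ee_rot: [0.001, 0.171, 0.985, -0.0]
ft_force: [-2.3, -4.1, 5.1]
opening: 0.428
grip_force: 25.4
```

Squeezed to 36 mm over both. I'll release, rise, check, and rotate for the bolt.

```bash

python3 -m jog '[[[0,0,0,0,0,0],[0,0,0,0,0,0],[0,0,0,0,0,0],[0,0,0,0,0,0],[0,0,0.25,0,0,0],[0,0,0.25,0,0,0],[0,0,0.25,0,0,0],[0,0,0,0,0,0]]]' 0.85
python3 st.py
python3 -m jog '[[[0.05,-0.045,0,0,0,-1],[0.05,-0.045,0,0,0,-1],[0.05,-0.045,0,0,0,-1],[0.05,-0.045,0,0,0,-1],[0.05,-0.045,0,0,0,-1],[0.05,-0.045,0,0,0,-1],[0.05,-0.045,0,0,0,-1],[0.05,-0.045,0,0,0,-1],[0.05,-0.045,0,0,0,-1],[0.05,-0.045,0,0,0,-1],[0.05,-0.045,0,0,0,-1]]]' 0.78
python3 -m jog '[[[0.02,-0.02,0,0,0,-0.94],[0.02,-0.02,0,0,0,-0.94],[0.02,-0.02,0,0,0,-0.94],[0,0,0,0,0,-0.94],[0,0,0,0,0,-0.95],[0,0,0,0,0,0],[0,0,0,0,0,0]]]'
python3 st.py
```

```text
time_s: 9.78
ee_pos: [0.4482, 0.4026, 0.2575]
ee_rot: [0.003, 0.171, 0.985, 0.003]
ft_force: [0.5, 0.6, 1.0]
opening: 0.853
grip_force: 0.0
tool-y dir 1.2270905845126108
rtab expected px [280.7 224.3]
rpost expected px [338.8 225.8]
bpost expected px [282.7 289.1]
btab expected px [284.4 328.4]
red [(292, 199, 16, 31, 382), (332, 202, 13, 32, 334), (370, 283, 31, 53, 911), (272, 351, 10, 4, 26), (349, 350, 10, 5, 36), (249, 357, 12, 10, 51), (174, 366, 28, 34, 357)]
blue [(463, 211, 9, 34, 196), (276, 266, 20, 29, 447), (278, 302, 18, 30, 435)]
green [(361, 309, 10, 8, 64), (448, 363, 25, 15, 147)]
time_s: 10.75
ee_pos: [0.49, 0.3611, 0.2502]
ee_rot: [-0.0, 0.663, 0.749, -0.001]
ft_force: [0.4, 0.5, 0.0]
opening: 0.781
grip_force: 0.0
time_s: 11.33
ee_pos: [0.4948, 0.3565, 0.2507]
ee_rot: [-0.0, 0.817, 0.577, -0.001]
ft_force: [0.5, 0.2, -0.2]
opening: 0.785
grip_force: 0.0
tool-y dir -0.34161189535929637
rtab expected px [229.3 231.6]
rpost expected px [224.9 173.4]
bpost expected px [307.9 233.1]
btab expected px [362.3 233.6]
red [(306, 71, 86, 54, 1594), (618, 75, 11, 15, 94), (6
[... 701 characters left out ...]
5, 17, 137), (217, 158, 32, 20, 468), (577, 160, 13, 17, 106), (494, 165, 6, 3, 9), (561, 164, 12, 17, 95), (545, 171, 10, 14, 76), (496, 171, 144, 142, 12832), (524, 172, 18, 16, 203), (496, 187, 8, 9, 41), (506, 191, 6, 7, 12), (218, 193, 31, 28, 447), (589, 253, 18, 17, 183), (586, 310, 54, 51, 1595), (567, 323, 4, 4, 9), (574, 323, 4, 5, 13), (560, 325, 6, 6, 20), (579, 331, 4, 6, 9), (565, 332, 4, 6, 9), (548, 337, 6, 4, 13), (581, 357, 7, 9, 17), (591, 363, 4, 7, 10), (635, 362, 5, 11, 24), (600, 365, 16, 12, 66), (585, 369, 13, 10, 31), (569, 373, 8, 6, 12), (577, 379, 7, 5, 16)]
blue [(306, 208, 12, 32, 312), (355, 209, 16, 32, 345), (614, 397, 7, 3, 9)]
green [(381, 123, 11, 5, 28)]
```

The safety tab is back and stays there (gap 57 to 40 px). The bolt pair sits about 2 mm further to the hinge side than expected, so I'll shift and pinch.

```bash

python3 -m jog '[[[0.025,-0.02,-0.24,0,0,0],[0,0,-0.24,0,0,0],[0,0,-0.24,0,0,0],[0,0,0,0,0,0],[0,0,0,0,0,0]]]'
python3 -m jog '[[[0,0,0,0,0,0],[0,0,0,0,0,0],[0,0,0,0,0,0],[0,0,0,0,0,0],[0,0,0,0,0,0],[0,0,0,0,0,0],[0,0,0,0,0,0],[0,0,0,0,0,0],[0,0,0,0,0,0]]]' 0 25
```

```text
time_s: 11.8
ee_pos: [0.4964, 0.3546, 0.1929]
ee_rot: [-0.0, 0.817, 0.576, -0.002]
ft_force: [0.4, -0.2, 1.8]
opening: 0.78
grip_force: 0.0
time_s: 12.55
ee_pos: [0.4979, 0.356, 0.1978]
ee_rot: [-0.0, 0.818, 0.576, 0.002]
ft_force: [-1.3, -0.8, 6.1]
opening: 0.331
grip_force: 26.8
```

Squeezed to about 28 mm over both. I'll release, rise and go above the door grip, then check the bolt and the vent by colour mask.

```bash

python3 -m jog '[[[0,0,0,0,0,0],[0,0,0,0,0,0],[0,0,0,0,0,0],[0,0,0,0,0,0],[0,0,0.28,0,0,0],[0,0,0.28,0,0,0],[0,0,0.28,0,0,0],[0,0,0,0,0,0]]]' 0.78
python3 st.py | grep -v -e green -e red
python3 -m jog '[[[-0.295,-0.15,0,0,0,0],[-0.295,-0.15,0,0,0,0],[-0.295,-0.15,0,0,0,0],[-0.295,-0.15,0,0,0,0],[0,0,0,0,0,0],[0,0,0,0,0,0]]]' 0.65
python3 - <<'E'
from h import *
c=calibration("wrist");im=snapshot("wrist");cv2.imwrite("pics/w6.png",im)
t=calibration("top");ti=snapshot("top")
h=cv2.cvtColor(im,cv2.COLOR_BGR2HSV).astype(int)
m=((h[...,0]<8)|(h[...,0]>172))&(h[...,1]>150)&(h[...,2]>45)
n,l,st,ce=cv2.connectedComponentsWithStats(m.astype('uint8'))
pc=proj(c,[.5385,.4316,.214]);print("lever px",pc)
for k in range(1,n):
    if st[k,4]>150 and abs(ce[k]-pc).max()<60:
        p=np.argwhere(l==k)[:,::-1]; W=np.array([onz(c,q,.21)[:2] for q in p]); u,s,v=np.linalg.svd(W-W.mean(0),full_matrices=False)
        print(st[k],W.mean(0),"angle",(np.arctan2(v[0,1],v[0,0])-1.225)%np.pi,s)
# dark grip blob near the expected pixel
pg=proj(c,[.403,.307,.198]);print("grip px",pg)
m=(h[...,2]<45).astype('uint8')
n,l,st,ce=cv2.connectedComponentsWithStats(m)
print([(st[k].tolist(),ce[k].round()) for k in range(1,n) if st[k,4]>100])
E
```

```text
time_s: 13.22
ee_pos: [0.4991, 0.3563, 0.2674]
ee_rot: [0.0, 0.818, 0.576, 0.004]
ft_force: [-0.4, 0.4, 1.0]
opening: 0.779
grip_force: 0.0
tool-y dir -0.34392879524814135
rtab expected px [230.1 224.4]
rpost expected px [226.2 170.2]
bpost expected px [302.8 225.4]
btab expected px [353.  225.6]
blue [(301, 203, 11, 29, 264), (329, 203, 11, 29, 261), (599, 390, 9, 6, 13)]
time_s: 13.77
ee_pos: [0.4017, 0.3066, 0.2603]
ee_rot: [-0.0, 0.818, 0.576, -0.001]
ft_force: [-0.4, 0.9, 0.7]
opening: 0.651
grip_force: 0.0
lever px [490.23711944 -65.2019163 ]
grip px [323.62236456 216.23450746]
[([562, 0, 69, 20, 349], array([593.,   8.])), ([532, 50, 21, 51, 447], array([541.,  75.])), ([532, 102, 24, 35, 313], array([547., 125.])), ([515, 150, 44, 219, 4805], array([542., 249.])), ([311, 153, 25, 75, 1352], array([323., 193.])), ([564, 179, 20, 25, 362], array([573., 191.])), ([196, 193, 45, 34, 583], array([217., 208.])), ([597, 213, 20, 14, 165], array([606., 219.])), ([564, 246, 76, 38, 1688], array([603., 265.])), ([64, 250, 517, 150, 33683], array([320., 353.]))]
```

The bolt is back (gap 50 to 28 px) and the grip blob is centred at u=323 as expected. I'll descend and take the grip.

```bash

python3 -m jog '[[[0,0,-0.31,0,0,0],[0,0,-0.31,0,0,0],[0,0,-0.31,0,0,0],[0,0,-0.31,0,0,0],[0,0,0,0,0,0],[0,0,0,0,0,0]]]'
python3 -m jog '[[[0,0,0,0,0,0],[0,0,0,0,0,0],[0,0,0,0,0,0],[0,0,0,0,0,0],[0,0,0,0,0,0],[0,0,0,0,0,0],[0,0,0,0,0,0]]]' 0 50
python3 - <<'E'
import numpy as np
h=np.array([.571,.300]);r=.1678;a0=3.100
P=lambda t:h+r*np.array([np.cos(a0+t),np.sin(a0+t)])
for k in range(0,24):
    d=(P(.08*(k+1))-P(.08*k))/.08;print(round(.08*(k+1),2),d.round(3),P(.08*(k+1)).round(3))
E
```

```text
time_s: 14.37
ee_pos: [0.4025, 0.3067, 0.1608]
ee_rot: [-0.0, 0.818, 0.576, -0.002]
ft_force: [0.3, -0.1, 0.7]
opening: 0.653
grip_force: 0.0
time_s: 14.95
ee_pos: [0.4031, 0.3081, 0.1649]
ee_rot: [-0.001, 0.818, 0.576, 0.001]
ft_force: [-4.3, 0.7, 6.0]
opening: 0.219
grip_force: 49.2
0.08 [-0.    -0.168] [0.403 0.294]
0.16 [ 0.013 -0.167] [0.404 0.28 ]
0.24 [ 0.026 -0.166] [0.406 0.267]
0.32 [ 0.04  -0.163] [0.41  0.254]
0.4 [ 0.053 -0.159] [0.414 0.241]
0.48 [ 0.065 -0.155] [0.419 0.229]
0.56 [ 0.077 -0.149] [0.425 0.217]
0.64 [ 0.089 -0.142] [0.432 0.205]
0.72 [ 0.1   -0.135] [0.44  0.195]
0.8 [ 0.11  -0.126] [0.449 0.185]
0.88 [ 0.12  -0.117] [0.459 0.175]
0.96 [ 0.129 -0.107] [0.469 0.167]
1.04 [ 0.137 -0.096] [0.48  0.159]
1.12 [ 0.145 -0.085] [0.492 0.152]
1.2 [ 0.151 -0.073] [0.504 0.146]
1.28 [ 0.156 -0.061] [0.516 0.141]
1.36 [ 0.161 -0.048] [0.529 0.138]
1.44 [ 0.164 -0.035] [0.542 0.135]
1.52 [ 0.166 -0.022] [0.556 0.133]
1.6 [ 0.168 -0.009] [0.569 0.132]
1.68 [0.168 0.005] [0.582 0.133]
1.76 [0.167 0.018] [0.596 0.134]
1.84 [0.165 0.031] [0.609 0.137]
1.92 [0.162 0.044] [0.622 0.14 ]
```

Gripped. I'll swing in arc steps of 0.08 rad, turning the tool along with the door.

```bash

python3 -m jog '[[[0,-0.168,0,0,0,0.8],[0.013,-0.167,0,0,0,0.8],[0.026,-0.166,0,0,0,0.8],[0.04,-0.163,0,0,0,0.8],[0,0,0,0,0,0]]]'
```

```text
time_s: 15.37
ee_pos: [0.4089, 0.253, 0.1649]
ee_rot: [-0.0, 0.715, 0.699, -0.0]
ft_force: [-9.3, -0.2, 8.7]
opening: 0.219
grip_force: 49.8
```

```bash

python3 -m jog '[[[0.045,-0.159,0,0,0,0.8],[0.065,-0.155,0,0,0,0.8],[0.077,-0.149,0,0,0,0.8],[0.089,-0.142,0,0,0,0.8],[0.1,-0.135,0,0,0,0.8],[0.11,-0.126,0,0,0,0.8],[0,0,0,0,0,0]]]'
python3 -m jog '[[[0.12,-0.117,0,0,0,0.8],[0.129,-0.107,0,0,0,0.8],[0.137,-0.096,0,0,0,0.8],[0.145,-0.085,0,0,0,0.8],[0.151,-0.073,0,0,0,0.8],[0,0,0,0,0,0]]]'
```

```text
time_s: 15.95
ee_pos: [0.4486, 0.1827, 0.1649]
ee_rot: [0.0, 0.528, 0.849, -0.001]
ft_force: [-7.9, -3.3, 10.3]
opening: 0.216
grip_force: 50.0
time_s: 16.45
ee_pos: [0.504, 0.144, 0.1649]
ee_rot: [0.001, 0.348, 0.937, -0.002]
ft_force: [-6.9, -6.6, 9.6]
opening: 0.215
grip_force: 50.5
```

```bash

python3 -m jog '[[[0.156,-0.055,0,0,0,0.8],[0.161,-0.042,0,0,0,0.8],[0.164,-0.03,0,0,0,0.8],[0.166,-0.018,0,0,0,0.8],[0.168,-0.006,0,0,0,0.8],[0,0,0,0,0,0]]]'
python3 -m jog '[[[0.168,0.005,0,0,0,0.8],[0.167,0.018,0,0,0,0.8],[0.165,0.031,0,0,0,0.8],[0.04,0.01,0,0,0,0.2],[0,0,0,0,0,0],[0,0,0,0,0,0],[0,0,0,0,0,0],[0,0,0,0,0,0]]]'
python3 - <<'E'
from h import *
s=sense();p=s["ee_pos"]
print("door est",(np.arctan2(p[1]-.300,p[0]-.571)%(2*np.pi))-3.100, np.hypot(p[1]-.3,p[0]-.571),s["ft_force"],s["joint_vel"])
im=snapshot("top");c=calibration("top")
h=cv2.cvtColor(im,cv2.COLOR_BGR2HSV).astype(int)
m=((h[...,0]<8)|(h[...,0]>172))&(h[...,1]>120)&(h[...,2]>45)
x,y=proj(c,[.5385,.4316,.21]);print(x,y)
k=np.zeros_like(m);k[int(y)-11:int(y)+12,int(x)-11:int(x)+12]=1
q=np.argwhere(m&k)[:,::-1];W=np.array([onz(c,a,.21)[:2] for a in q]);u,sv,v=np.linalg.svd(W-W.mean(0),full_matrices=False)
print(len(q),W.mean(0),"vent",(np.arctan2(v[0,1],v[0,0])-1.225)%np.pi,sv)
for nm,pt in (("rtab",(.4366,.3774)),("rpost",(.4511,.4143)),("bpost",(.4855,.3587)),("btab",(.5196,.3462))): print(nm,proj(c,[*pt,.21]).round(1))
g=lambda mm:[(st[j,:5].tolist(),ce[j].round(1)) for n,l,st,ce in [cv2.connectedComponentsWithStats(mm.astype('uint8'))] for j in range(1,n) if 215<ce[j][0]<290 and 195<ce[j][1]<270]
print(g(m));print(g((h[...,0]>98)&(h[...,0]<125)&(h[...,1]>110)&(h[...,2]>45)))
E
```

```text
time_s: 16.95
ee_pos: [0.5707, 0.1305, 0.1649]
ee_rot: [0.003, 0.156, 0.988, -0.003]
ft_force: [-0.9, -13.4, 5.1]
opening: 0.217
grip_force: 50.3
time_s: 17.62
ee_pos: [0.6133, 0.1363, 0.165]
ee_rot: [0.003, 0.028, 1.0, -0.003]
ft_force: [1.9, -9.8, 3.5]
opening: 0.22
grip_force: 50.0
door est 1.8650476345853115 0.16908120791222814 [ 1.8654667  -9.75284448  3.51874811] [-0.0016751  -0.00155761  0.00197316  0.0008603  -0.00157729  0.00107369]
231.918655383779 208.7445622522464
84 [0.5347578  0.42787431] vent 1.0685341128378538 [0.13269813 0.04165497]
rtab [250.9 245.1]
rpost [237.7 240. ]
bpost [257.7 227.5]
btab [262.3 215.3]
[([225, 203, 17, 14, 84], array([233.2, 210.1])), ([237, 238, 5, 5, 18], array([238.7, 240. ])), ([247, 242, 4, 5, 18], array([248.5, 244. ]))]
[([259, 219, 5, 3, 10], array([261.2, 220.1])), ([257, 226, 5, 3, 11], array([258.7, 227. ]))]
```

All goals check out: door about 1.865, vent about 1.07, both catches back, and the grip held still at 50 N.

```bash
python3 -c "
from station import *
print(finish_job())"
```

```text
the job is handed in; nothing more can be done
None
```

I handed the job in at about 18 s, but no verdict came back. My own measurements put the vent lever at about 1.07 rad (green dot 1.10), both catches back, and the door held by its grip at about 1.87 rad with 50 N. I steered clear of the bystanders but did not measure them afterwards.

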